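# Press a hub flush with a toggle clamp

### The job

One of the two press jigs has a red wheel in its nest whose wooden hub still stands proud. Swing that jig's toggle clamp over centre until it locks and presses the hub flush, let go of it for a good two seconds so that the clamp holds by itself, then swing its handle fully back and let go, leaving the wheel in its nest. Press the hub with the clamp only, not by hand, and leave the empty jig's clamp and the other things on the table alone.

Things in the scene. Friction and masses are not known exactly. Their poses are not given: they have to be found in the camera images.
- press_jig: jig with the wheel: fixed aluminium plate 310 x 110 x 16 mm, at its +x end a nest (black disc, three steel pins), mid-plate a vertical-handle toggle clamp (steel cheeks 101 mm high, 42 mm wide over the pins). Origin: plate's underside, 5 mm ahead of its middle; x from handle end to nest end, y along the hinge pins, z up. Open, the clamp arm slants up over the nest, its top 220 mm above the table
- clamp_pivot (a point): the handle's hinge axis on press_jig, 70 mm behind its origin (to -x of press_jig), 75 mm above the table; axis along y of press_jig
- clamp_grip (a point): the point to hold on the clamp's handle: centre of its black flat-sided grip (18 mm across its flats, along y of press_jig; 28 mm wide in the plane of the swing; from 70 to 147 mm from the hinge), 120 mm from clamp_pivot. The handle is a straight bar
- clamp_handle (a joint): angle of the clamp's handle, rad: 0 fully back (leaning 1.25 rad from vertical towards -x of press_jig), grows as it is raised towards the nest; dead centre 1.15, locked on its stop 1.27 (0.02 past vertical). Light friction. About 1 N at the grip, 8 N while the arm's sprung rubber tip presses the hub (from 0.75 on). The linked arm swings down onto the nest as the handle rises
- clamp_nest (a point): centre of press_jig's nest floor, 95 mm ahead of press_jig's origin, 20 mm above the table; the wheel lies on it, and the pins around it leave it about 3 mm of play
- wheel: the wheel in press_jig's nest: red, scalloped, 76 mm diameter, 29 mm high, loose, lying flat, with a round hub of light wood (40 mm diameter) in its middle. Origin at the centre of its underside, z up
- hub (a joint): how far the hub is pressed into the wheel, m: at 0 its top stands 11 mm above the wheel's face, at 0.010 it is home (1 mm above). It is a tight fit and stays where it is pushed; about 6 N moves it
- spare_jig: an identical jig with an empty nest; origin and axes as press_jig
- spare_handle (a joint): angle of the spare jig's clamp handle, rad, as clamp_handle; it starts fully back (0)
- wheel_a: bystander: finished red wheel 76 mm diameter, 30 mm high, lying on the table nearer the robot; origin at the centre of its underside
- wheel_b: bystander: finished red wheel, the same, lying between the jigs
- glue: bystander: white glue bottle 56 mm diameter, 150 mm high, standing at the right; origin at the centre of its underside
- mallet: bystander: hammer 260 mm long lying at the left, along x of the body; origin at its middle, on the table
- driver: bystander: black power screwdriver 230 mm long, 38 mm thick, lying at the right, along x of the body; origin near its middle, on the table
Not all that is in view belongs to the job. What is shaped like the wheel but purple or white is not meant.

How it is judged (in metres and radians):
On the way:
1. the clamp is locked past dead centre (handle beyond 1.20 rad) with the hub pressed to within 1.5 mm of home, and holds by itself, untouched by the robot, for 1.5 s (value of joint clamp_handle above 1.2 rad and value of joint hub above 0.0085 m and contact force between each of the fingers, the arm and press_jig below 0.3 N), for 1.5 s.
At the end, for the whole second after the job is handed in: The clamp's handle is back within 0.15 rad of its open stop, the hub is within 1.5 mm of fully home, the wheel lies flat (within 0.06 rad) and at rest in its nest, within 8 mm of the nest's centre, and the spare jig's clamp is still open (handle below 0.45 rad) (value of joint clamp_handle below 0.15 rad and value of joint hub above 0.0085 m and distance between wheel and clamp_nest below 0.008 m and angle between wheel's own z axis and vertical below 0.06 rad and linear speed of wheel below 0.03 m/s and value of joint spare_handle below 0.45 rad); the robot touches nothing.
It fails at once if the robot presses on the wheel or its hub itself (more than 3 N) (contact force between any of the fingers, the arm and wheel above 3 N).
It fails at once if the empty jig's clamp is swung (handle past 0.45 rad) (value of joint spare_handle above 0.45 rad).
It fails at once if a bystander is moved by more than 30 mm (distance of any of wheel_a, wheel_b, glue, mallet, driver from where it was at the start of the episode above 0.03 m).
It also fails if it takes over 54 s, if anything falls off the work surface, if the arm or the gripper's body presses on something with over 40 N, if the wrist force passes 120 N, or if a joint passes its speed limit or range.

### The arm

A 6-joint arm with a two-finger parallel gripper is mounted at the origin on the work surface. World frame = base frame: x ahead of the robot, y to its left, z up, the work surface at z = 0. Lengths are in mm, angles in rad, forces in N, time in s.
With the tool pointing down it reaches from about 375 to 900 mm from the base axis. Payload 3.1 kg.
Tool frame: the origin (TCP) lies on the centre line of the jaws, within the pads' length; the fingertips stand 8 mm ahead of it and the grasp point (between the pads) lies 11 mm behind it (robot.tip_extent is the distance from the TCP to the fingertips, in mm); z points along the fingers, y is the line along which they close (so a half turn about z gives the same grasp; the last joint's range is limited). The gripper opens to 87 mm and grips with 3 to 60 N. Pads are 19 mm wide; open, the fingers measure 117 mm over their backs; the gripper's body (75 mm by 190 mm) begins 51 mm behind the grasp point.
Start: joints at [-0.178, 0.527, 1.433, -0, 1.181, -0.178], TCP at [624.977, 0.034, 192.748] pointing down, gripper open.
Joint ranges: [-3.08, 3.08], [-0.75, 2.2], [0.22, 2.44], [-1.43, 4.57], [0, 2.65], [-2.85, 2.85]. Speed limits (rad/s): [2.79, 2.79, 3.14, 3.14, 3.14, 3.14].

### API

Orientations are given as a unit quaternion [x, y, z, w].
In Python, from bench import robot gives the robot as it stands. Calls block until the motion is done:
- robot.reach(position, orientation): joint-space move of the TCP to a pose.
- robot.movel(position, max_speed=150, ori=None): straight line of the TCP; ori=None keeps the orientation; max_speed is the mean speed in mm/s.
- robot.goto_joints(angles): joint-space move.
- robot.gripper_to(opening): finger opening in mm; the grip force is fixed at half the most; returns when the fingers have stopped.
- robot.sleep(seconds).
- robot.inverse_kinematics(position, orientation): joint angles nearest the present ones, or None.
- robot.read_state(): the state.
- robot.snapshot(name): name is "scene" or "side" or "wrist"; returns (picture, depth): 400x640x3 uint8, red, green, blue; 400x640 float32, mm along the optical axis (not along the pixel's ray), 0 where there is no reading.
- robot.calibration(name): a dict with "K" (3x3 intrinsics, pixels), "k1" (the pictures are not rectified: a ray, as slopes to the right and down, at radius r is drawn at 1 + k1 r^2 times it, then the intrinsics apply), "R" (3x3) and "t" (3): a world point X has camera coordinates R X + t. Camera axes: x right, y down, z forward; pixel columns grow to the right and rows downward; lengths in mm; the calibration is good to about 2 mm. A picture is of the moment at which its call begins: read the wrist's pose just before it. calibration takes no time and is no camera call; for the wrist camera it gives the pose at the moment of the call.
A pose or a line that the arm cannot do raises robot.MotionError and nothing moves.
- robot.hand_in(): hands the job in; it is judged then, once.
Trained networks look in the newest picture that a camera, given by its name, has taken for a name from the list of things; names that differ only in an ending like _2 or _b are one class to them, and where a whole thing is asked for, a point or a joint stands for the part that bears it (a point fixed in the world has none). Each returns a list of dicts, best first, with "p" (0 to 1); they miss things now and then, are a little off and sometimes report something else, mostly with a low value. They report only what shows in the picture. A call takes as long as a camera call. They do not tell look-alikes from the thing itself.
- robot.spot_in(camera, target): "xyz" ([x, y, z] in mm, in world coordinates, good to about 4 mm: the middle of the surface that is visible of it).
- robot.masks_of(camera, target): "region" (400x640 bool, what is visible of it).
- robot.spot_point(camera, target): "xyz" ([x, y, z] in mm, in world coordinates, good to about 4 mm: a listed point, or the origin of a listed thing).
The state is a dict: "time": time; "joint_pos": joint angles; "qd": joint speeds; "joint_torque": joint torques, N m; "tool_pos": TCP position; "ee_rot": TCP orientation; "contact_force": force on the tool from outside, world axes, zero at the start; "wrist_torque": the same for the moment, N m; "gripper_width": finger opening in mm; "grasp_force": force on a finger pad.
Only numpy, scipy, OpenCV 4.12 (cv2) and the standard library are available. Lean on these libraries where they do the work, as an engineer would, in place of code of your own. Each camera call takes 0.05 s, during which the arm holds its last target. There are 200 camera calls.

## Working session

There is one attempt and no reset: what is moved stays moved. The work goes in short steps, each a Python script; the robot and the scene stay as the last script left them, time stands still between calls to the robot, and variables do not carry over. Pictures are saved under pics/ and viewed, at most 10 in all, crops included, and the job is handed in when it is done.

```bash
mkdir -p pics; ls
python3 - <<'E'
from bench import robot
import cv2
for c in("scene","side"):
    p,d=robot.snapshot(c); cv2.imwrite(f"pics/{c}0.png",p[:,:,::-1])
    for t in("press_jig","clamp_grip","clamp_pivot","clamp_nest","wheel","spare_jig"):
        print(c,t,[(([round(v) for v in o["xyz"]]),round(o["p"],2)) for o in robot.spot_point(c,t)])
E
```

```text
pics
scene press_jig [([674, -221, 4], 0.8)]
scene clamp_grip [([491, -235, 112], 0.84), ([766, -215, 20], 0.35)]
scene clamp_pivot [([606, -232, 75], 0.81)]
scene clamp_nest [([764, -216, 17], 0.81)]
scene wheel [([677, 8, -3], 0.92), ([793, -34, -1], 0.92), ([766, -219, 16], 0.89), ([437, -301, 0], 0.61), ([525, 44, 4], 0.58), ([361, 27, -2], 0.51)]
scene spare_jig [([681, 196, 0], 0.86), ([488, -236, 113], 0.52)]
side press_jig [([675, -218, 1], 0.61)]
side clamp_grip [([486, -234, 114], 0.56), ([361, 22, -2], 0.25)]
side clamp_pivot [([602, -228, 72], 0.74)]
side clamp_nest [([764, -219, 18], 0.87)]
side wheel [([359, 24, -2], 0.95), ([795, -34, -2], 0.93), ([673, 6, 6], 0.88), ([764, -216, 18], 0.76), ([436, -300, 0], 0.64), ([530, 37, -1], 0.61)]
side spare_jig [([682, 194, 0], 0.7)]
```

View pics/scene0.png

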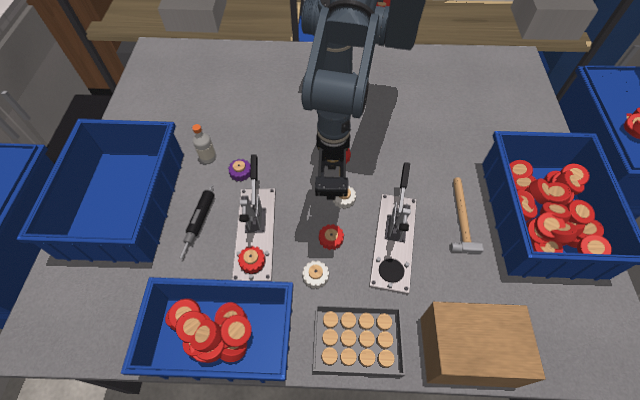

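View pics/side0.png

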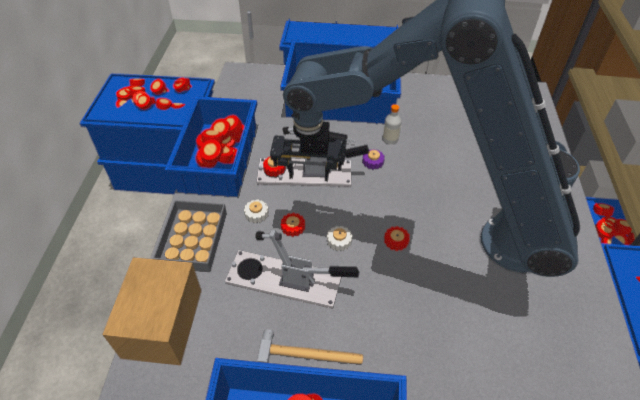

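The scene picture shows two jigs. The one on the image left (plate about (255,235), red wheel with hub at (251,260)) is press_jig, at y≈-220. The one on the right (395,240) has an empty black nest at (391,270), so it is the spare.

Look-alikes in scene pixels:
- Red wheels on the table: (331,236), and one under the arm at about (345,155).
- White wheels: (316,273) and (346,196).
- Purple wheel: (240,168).
- Other clamp handle: (404,175), on the spare jig.

My choice is the handle at (254,170). The wrist camera will give the close check and refine the pose.

```bash
cat > h.py <<'E'
import numpy as np, cv2
from scipy.spatial.transform import Rotation as R
from bench import robot
def frame(yaw): return np.array([np.cos(yaw),np.sin(yaw),0]),np.array([-np.sin(yaw),np.cos(yaw),0])
def quat(yaw,phi,s=1):
    """tool z = (sin phi,0,-cos phi) in the jig's frame, tool y = s * jig y"""
    jx,jy=frame(yaw); z=np.sin(phi)*jx-np.cos(phi)*np.array([0,0,1.]); y=s*jy
    return R.from_matrix(np.column_stack([np.cross(y,z),y,z])).as_quat(),z
def tcp(piv,yaw,th,phi,s=1,back=0,r=120):
    jx,_=frame(yaw); a=1.25-th; q,z=quat(yaw,phi,s)
    return piv+r*(-np.sin(a)*jx+np.cos(a)*np.array([0,0,1.]))+(11-back)*z,q
E
python3 - <<'E'
from h import *
st=robot.read_state(); print(R.from_quat(st["ee_rot"]).as_matrix().round(2).tolist(),st["time"])
print({t:[o["xyz"] for o in robot.spot_point("scene",t)][:1] for t in("glue","driver")})
piv=np.array([604,-230,75.])
for s in(1,-1):
    for f0,f1 in((0,0),(.3,0),(.5,0),(.8,0),(.5,-.2)):
        out=[]
        for k in(0,.5,1):
            for b in(0,80):
                p,q=tcp(piv,.08,1.29*k,f0+(f1-f0)*k,s,b); j=robot.inverse_kinematics(p,q)
                out.append(None if j is None else np.round(j,2).tolist())
        print(s,f0,f1,out)
s=-1 if R.from_quat(st["ee_rot"]).as_matrix()[1,1]<0 else 1
robot.reach([560,-228,370],quat(.08,0,s)[0])
cal=robot.calibration("wrist"); p,d=robot.snapshot("wrist")
cv2.imwrite("pics/w1.png",p[:,:,::-1]); np.savez("w1.npz",p=p,d=d,**cal)
for t in("press_jig","clamp_grip","clamp_pivot","clamp_nest","wheel"):
    print(t,[(([round(v) for v in o["xyz"]]),round(o["p"],2)) for o in robot.spot_point("wrist",t)])
E
```

```text
[[0.0, 1.0, 0.0], [1.0, -0.0, -0.0], [-0.0, 0.0, -1.0]] 0.7
{'glue': [[376.6, -422.2, -0.6]], 'driver': [[622.9, -400.9, -5.9]]}
1 0 0 [[-0.66, 0.55, 1.72, -0.0, 0.87, -2.31], [-0.66, 0.43, 1.64, -0.0, 1.06, -2.31], [-0.6, 0.51, 1.57, -0.0, 1.07, -2.26], [-0.6, 0.42, 1.48, -0.0, 1.25, -2.26], [-0.53, 0.57, 1.37, -0.0, 1.2, -2.18], [-0.53, 0.5, 1.28, -0.0, 1.37, -2.18]]
1 0.3 0 [[-0.8, 0.49, 1.92, 0.43, 0.57, -2.8], [-0.84, 0.34, 1.9, 0.35, 0.76, -2.73], [-0.66, 0.46, 1.67, 0.13, 0.9, -2.39], [-0.68, 0.35, 1.61, 0.12, 1.08, -2.38], [-0.53, 0.57, 1.37, -0.0, 1.2, -2.18], [-0.53, 0.5, 1.28, -0.0, 1.37, -2.18]]
1 0.5 0 [[-0.91, 0.51, 2.06, 1.0, 0.5, 2.85], None, [-0.7, 0.44, 1.75, 0.25, 0.79, -2.51], [-0.73, 0.31, 1.69, 0.22, 0.97, -2.49], [-0.53, 0.57, 1.37, -0.0, 1.2, -2.18], [-0.53, 0.5, 1.28, -0.0, 1.37, -2.18]]
1 0.8 0 [[-1.09, 0.64, 2.23, 1.69, 0.73, 1.96], [-1.26, 0.47, 2.28, 1.4, 0.79, 2.14], [-0.77, 0.42, 1.85, 0.5, 0.66, -2.79], [-0.83, 0.27, 1.82, 0.43, 0.84, -2.73], [-0.53, 0.57, 1.37, -0.0, 1.2, -2.18], [-0.53, 0.5, 1.28, -0.0, 1.37, -2.18]]
1 0.5 -0.2 [[-0.91, 0.51, 2.06, 1
[... 931 characters left out ...]
, 0.73, -1.18], [-1.26, 0.47, 2.28, 1.4, 0.79, -1.01], [-0.77, 0.42, 1.85, 0.5, 0.66, 0.35], [-0.83, 0.27, 1.82, 0.43, 0.84, 0.41], [-0.53, 0.57, 1.37, -0.0, 1.2, 0.96], [-0.53, 0.5, 1.28, -0.0, 1.37, 0.96]]
-1 0.5 -0.2 [[-0.91, 0.51, 2.06, 1.0, 0.5, -0.3], [-1.0, 0.33, 2.06, 0.77, 0.65, -0.1], [-0.66, 0.46, 1.67, 0.13, 0.9, 0.75], [-0.68, 0.35, 1.61, 0.12, 1.08, 0.76], [-0.48, 0.66, 1.21, -0.11, 1.44, 1.03], [-0.47, 0.62, 1.08, -0.1, 1.62, 1.03]]
press_jig [([674, -224, 0], 0.98)]
clamp_grip [([485, -233, 116], 0.89)]
clamp_pivot [([603, -230, 71], 0.82)]
clamp_nest []
wheel [([673, 6, -2], 0.92), ([437, -304, -1], 0.92), ([531, 46, -5], 0.81), ([765, -216, 21], 0.67), ([361, 27, 2], 0.61)]
```

View pics/w1.png

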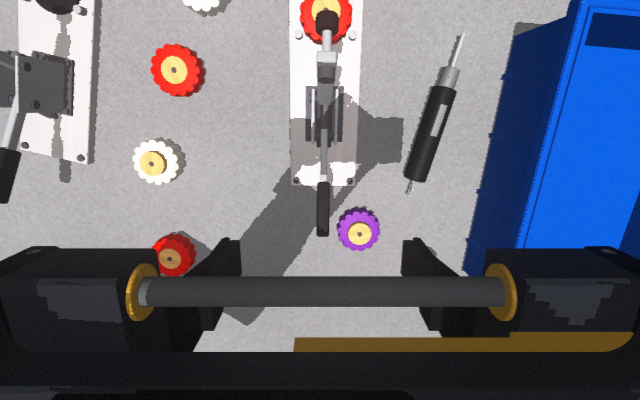

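The wrist picture confirms the choice: a red wheel with a wooden hub at (327,15) in the nest of the centre jig, and its black grip at (323,210). The empty jig is at the far left, and purple, white and finished wheels lie around. Next I refine axis and yaw from depth.

Run:
```python
from h import *
f=np.load("w1.npz"); d=f["d"]; K,Rm,t,k1=f["K"],f["R"],f["t"],float(f["k1"])
v,u=np.mgrid[0:240,0:640]; x=(u-K[0,2])/K[0,0]; y=(v-K[1,2])/K[1,1]
r=np.hypot(x,y); ru=r.copy()
for _ in range(10): ru=r/(1+k1*ru**2)
g=ru/np.maximum(r,1e-9); D=d[:240]
W=(np.stack([x*g*D,y*g*D,D],-1)-t)@Rm; W[D<=0]=np.nan
Z=W[...,2]; P=f["p"][:240].astype(int)
near=(abs(W[...,1]+225)<90)&(W[...,0]>440)
plate=near&(abs(Z-16)<5)&(P.min(-1)>110)&(W[...,0]>510)&(abs(W[...,1]+225)<75)
print("platez",np.nanmedian(Z[plate]),"table",np.nanmedian(Z[near&(abs(Z)<8)]))
rect=cv2.minAreaRect(W[plate][:,:2].astype(np.float32)); print("rect",rect)
m=near&(Z>80)&(Z<140)&(W[...,0]<560)&(abs(W[...,1]+232)<20); q=W[m]
print("grip",m.sum(),q.min(0),q.max(0))
b=np.polyfit(q[:,0],q[:,1],1); print("line y",b,"at 490",np.polyval(b,490),"at 764",np.polyval(b,764),"z",np.polyfit(q[:,0],q[:,2],1),np.polyval(np.polyfit(q[:,0],q[:,2],1),490))
# plate edge mid-line by x slices
for x0 in range(520,760,30):
    s=plate&(abs(W[...,0]-x0)<8); 
    if s.sum()>20: print(x0,np.percentile(W[s][:,1],[1,99]).round(1))
w=near&(P[...,0]>150)&(P[...,1]<60)&(W[...,0]>700); print("wheel",W[w].mean(0))
```

```text
platez 16.38397529380926 table 0.38652118471371283
rect ((651.7980346679688, -224.4957733154297), (279.91192626953125, 110.08028411865234), 3.810866117477417)
grip 800 [ 465.61447266 -244.99513014   96.31601331] [ 559.39671358 -223.99020722  135.24870501]
line y [ 5.75445404e-02 -2.63103452e+02] at 490 -234.90662673663417 at 764 -219.13942267065437 z [ -0.38374767 314.9513945 ] 126.91503569306545
520 [-287.  -179.9]
550 [-285.7 -176.6]
580 [-283.2 -174.9]
610 [-281.3 -173.2]
640 [-279.2 -171.5]
670 [-277.4 -168.1]
700 [-275.2 -166.7]
730 [-273.3 -165.3]
wheel [ 756.75984419 -227.09146167   54.17572978]
```

```bash
cat >> h.py <<'E'
PIV=np.array([603.5,-228,75.]); YAW=.067; S=-1
def phi(th): return .5-.6*th/1.27
def pose(th,back=0): return tcp(PIV,YAW,th,phi(th),S,back)
def rep(tag):
    s=robot.read_state(); print(tag,round(s["time"],2),np.round(s["tool_pos"],1),"F",np.round(s["contact_force"],1),"w",round(s["gripper_width"],1),"g",np.round(s["grasp_force"],1))
def swing(ths,v=60):
    for th in ths:
        p,q=pose(th); robot.movel(p,v,q); rep(f"th {th:.2f}")
E
python3 - <<'E'
from h import *
robot.reach(*pose(0,90)); rep("pre")
robot.movel(pose(0)[0],100); rep("at")
p,_=robot.snapshot("side"); cv2.imwrite("pics/s1.png",cv2.resize(p[100:260,200:420,::-1],None,fx=3,fy=3))
robot.gripper_to(14); rep("closed")
E
```

```text
pre 3.17 [ 453.3 -239.7  183.1] F [0.2 0.1 0.1] w 86.6 g 0.0
at 4.22 [ 495.3 -235.3  103.4] F [-0.9 -0.   0.9] w 86.8 g 0.0
closed 5.45 [ 495.1 -234.6  103.1] F [ 0.5  1.3 -0.5] w 16.9 g 30.0
```

View pics/s1.png

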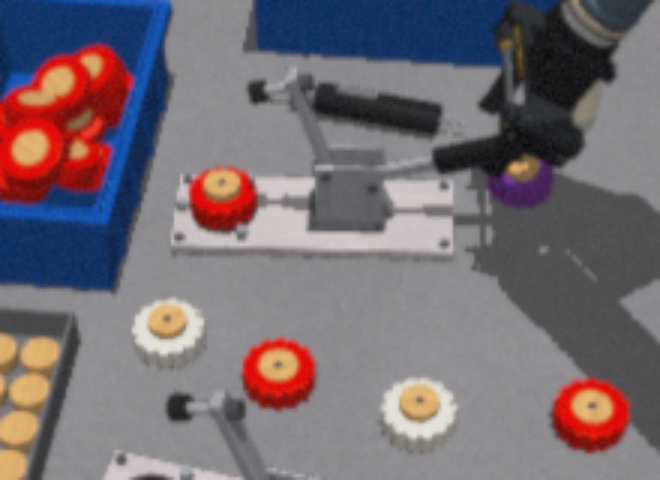

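The side crop shows the gripper on the outer half of the black grip at (470,155), with proud hub and arm up at (300,100). The measured width is 17 mm and the side force is small, so the grip is good. Now I swing.

Run:
```python
from h import *
swing(np.linspace(.13,1.28,10),80)
p,_=robot.snapshot("side"); cv2.imwrite("pics/s2.png",cv2.resize(p[100:260,200:420,::-1],None,fx=3,fy=3))
```

```text
th 0.13 5.85 [ 501.1 -234.3  117.5] F [ 6.6  1.9 -3.8] w 16.7 g 30.0
th 0.26 6.21 [ 508.3 -233.8  130.1] F [ 7.2  1.6 -6.4] w 17.3 g 30.0
th 0.39 6.54 [ 517.  -233.2  141.8] F [ 6.8  2.  -7.3] w 16.7 g 30.0
th 0.51 6.88 [ 526.9 -232.5  152.2] F [ 6.2  2.3 -7.9] w 16.9 g 30.0
th 0.64 7.21 [ 537.9 -231.8  161.1] F [  6.5   0.4 -10. ] w 17.0 g 30.0
th 0.77 7.54 [ 549.6 -231.   168.5] F [  5.6   0.1 -11.5] w 16.9 g 30.0
th 0.90 7.88 [ 561.2 -230.2  174. ] F [  3.4  -1.4 -16.3] w 16.8 g 30.0
th 1.02 8.21 [ 575.2 -229.3  178.6] F [  1.4  -1.5 -20.5] w 16.9 g 30.0
th 1.15 8.54 [ 589.9 -228.3  181.6] F [  1.2  -1.6 -23.5] w 16.8 g 30.0
th 1.28 8.88 [ 604.6 -227.4  182.6] F [ -0.5  -1.7 -23.2] w 16.9 g 30.0
```

View pics/s2.png

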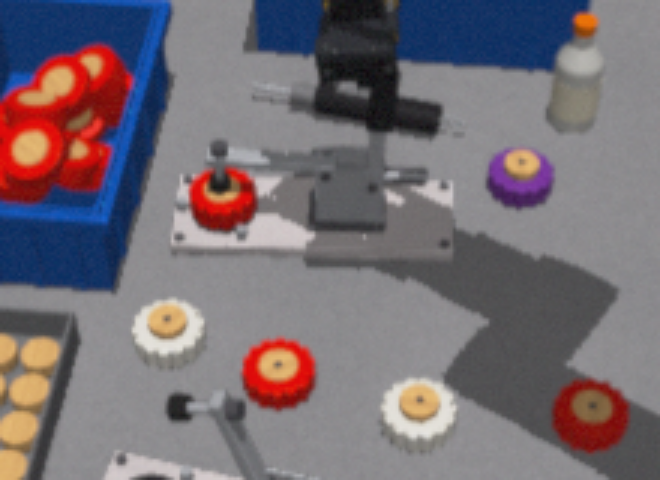

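The crop shows the arm horizontal with its tip on the hub at (220,180) and the handle upright in the gripper at (380,110). There is no stop force in x yet, so I push a little further until the stop is felt.

Run:
```python
from h import *
for th in(1.30,1.32,1.34,1.36):
    swing([th],30)
    if robot.read_state()["contact_force"][0]<-15: break
robot.gripper_to(80); rep("open"); robot.sleep(.3); rep("hold")
p,_=robot.snapshot("scene"); cv2.imwrite("pics/c3.png",cv2.resize(p[130:300,180:420,::-1],None,fx=3,fy=3))
p,_=robot.snapshot("side"); cv2.imwrite("pics/s3.png",cv2.resize(p[120:200,240:380,::-1],None,fx=5,fy=5,interpolation=2))
print([o["xyz"] for o in robot.spot_point("side","clamp_grip")][:1])
robot.sleep(2.2); rep("held")
```

```text
th 1.30 9.18 [ 606.4 -227.3  182.6] F [ -0.8  -0.  -26.4] w 16.9 g 30.0
th 1.32 9.43 [ 608.8 -227.1  182.6] F [ -2.2  -0.7 -25.2] w 16.8 g 30.0
th 1.34 9.68 [ 611.3 -227.   182.4] F [ -1.2  -1.7 -25.6] w 16.5 g 30.0
th 1.36 9.93 [ 613.5 -226.8  182.4] F [ -2.8   0.2 -26.1] w 17.0 g 30.0
open 11.15 [ 615.1 -227.2  183.3] F [-0.7 -0.8  0.6] w 79.9 g 0.0
hold 11.45 [ 615.1 -227.2  183.4] F [ 0.  -0.6  0.6] w 80.0 g 0.0
[[601.0, -228.4, 195.8]]
held 13.8 [ 615.1 -227.2  183.4] F [ 0.2  0.6 -0.3] w 80.1 g 0.0
```

View pics/s3.png

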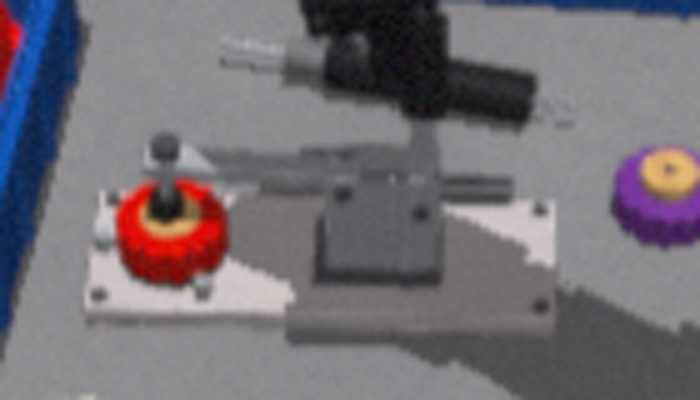

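The hub looks flush with the tip on it at (168,215), and the arm is horizontal, but the fingers hide the handle. I'll back off upwards and measure its angle from depth.

Run:
```python
from h import *
p,q=pose(1.36,110); robot.movel(p,120,q); rep("up")
for c in("side","scene"):
    cal=robot.calibration(c); p,d=robot.snapshot(c)
    if c=="side": cv2.imwrite("pics/s4.png",cv2.resize(p[90:200,240:380,::-1],None,fx=5,fy=5,interpolation=2))
    for t in("clamp_grip","clamp_pivot"): print(c,t,[(np.round(o["xyz"]),round(o["p"],2)) for o in robot.spot_point(c,t)][:2])
    K,Rm,t,k1=[np.array(cal[k]) for k in("K","R","t","k1")]
    v,u=np.mgrid[0:400,0:640]
    xy=cv2.undistortPoints(np.stack([u,v],-1).reshape(-1,1,2).astype(float),K,np.array([float(k1),0,0,0])).reshape(400,640,2)
    W=(np.concatenate([xy*d[...,None],d[...,None]],-1)-t)@Rm
    jx,jy=frame(YAW); L=(W-PIV)@np.column_stack([jx,jy,[0,0,1]])
    m=(d>0)&(abs(L[...,0])<50)&(abs(L[...,1])<16)&(L[...,2]>40)&(L[...,2]<148); q=L[m]
    for z in range(40,150,15):
        s=q[abs(q[:,2]-z)<7.5]
        if len(s)>3: print(c,z,len(s),np.percentile(s[:,0],[5,50,95]).round(1),s[:,1].mean().round(1))
```

```text
up 14.87 [ 630.  -225.9  291.3] F [ 0.5  0.6 -0.3] w 80.1 g 0.0
side clamp_grip [(array([ 603., -226.,  195.]), 0.8)]
side clamp_pivot [(array([ 602., -229.,   75.]), 0.87)]
side 40 9 [-5.8  0.6  6.9] 3.7
side 55 16 [-5.6  0.7  7. ] 4.5
side 70 20 [-5.6  4.  10.5] 5.8
side 85 33 [-11.5  -2.1  13.5] 8.0
side 100 30 [-11.1   1.2  13.6] 7.4
side 115 37 [-13.8   1.3  13.7] 7.8
side 130 38 [-13.6  -1.5  11.2] 8.3
side 145 32 [-13.2  -1.1  10.8] 6.2
scene clamp_grip [(array([ 604., -228.,  197.]), 0.81)]
scene clamp_pivot [(array([ 601., -230.,   72.]), 0.55)]
scene 40 6 [-2.3  6.3  7.2] 0.9
scene 55 11 [1.7 5.1 7. ] 1.5
scene 70 7 [10.4 11.  11.8] -0.6
scene 85 29 [-7.3 11.  12.8] 2.7
scene 100 30 [-8.2 10.6 12.4] 3.6
scene 115 28 [ 1.  11.3 13.1] 1.5
scene 130 26 [-8.2 10.8 12.8] 2.9
scene 145 61 [-12.8   1.6  11.9] 1.5
```

View pics/s4.png

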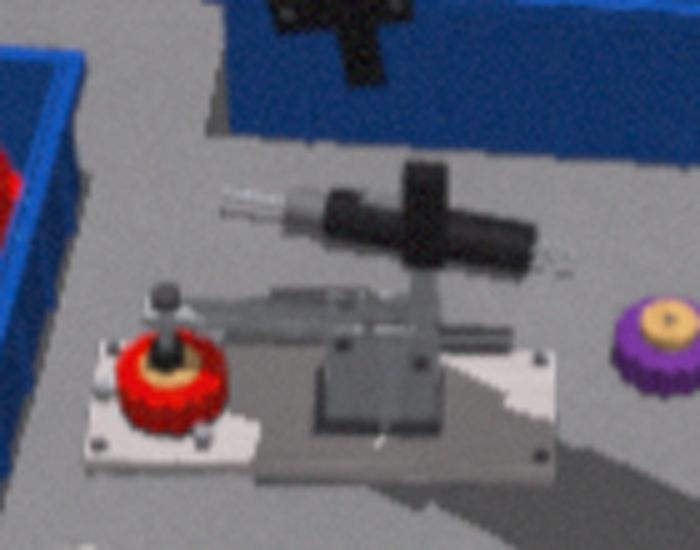

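The handle stands vertical and free at (425,215), with its centre within 2 mm of x=0, i.e. ≈1.25–1.27 rad. It held alone for over 3 s with the tip on the flush hub, so it is locked. Now I re-grip and swing it back.

Run:
```python
import h
from h import *
h.PIV[2]-=2
p,q=pose(1.26,110); robot.movel(p,120,q); robot.movel(pose(1.26)[0],120); rep("at")
robot.gripper_to(14); rep("closed")
swing(np.linspace(1.15,-.02,10),80)
robot.gripper_to(80); rep("open")
robot.movel(pose(-.02,120)[0],120)
robot.sleep(.3)
for c in("side","scene"):
    p,d=robot.snapshot(c)
    for t in("clamp_grip","wheel"): print(c,t,[(np.round(o["xyz"]),round(o["p"],2)) for o in robot.spot_point(c,t)])
    cv2.imwrite(f"pics/{c}5.png",cv2.resize(p[100:260,200:420,::-1] if c=="side" else p[120:300,190:430,::-1],None,fx=3,fy=3))
rep("end")
```

```text
at 16.52 [ 604.5 -228.3  182.9] F [-0.1 -0.9 -0.7] w 79.8 g 0.0
closed 17.58 [ 603.6 -227.5  182. ] F [0.1 1.7 0.6] w 17.7 g 30.0
th 1.15 17.89 [ 590.7 -228.4  181.6] F [0.2 2.2 0.8] w 17.7 g 30.0
th 1.02 18.23 [ 576.1 -229.4  179.4] F [-2.9  3.1  5.6] w 17.5 g 30.0
th 0.89 18.56 [ 562.2 -230.3  175.4] F [-2.9  4.1  8.5] w 18.1 g 30.0
th 0.76 18.89 [ 548.4 -231.2  169.3] F [-5.4  5.7 14. ] w 17.4 g 30.0
th 0.63 19.23 [ 534.9 -232.1  161. ] F [-8.1  3.9 15.9] w 17.5 g 30.0
th 0.50 19.56 [ 522.7 -232.8  150.7] F [-12.2   2.8  17.6] w 17.8 g 30.0
th 0.37 19.9 [ 512.2 -233.4  138.9] F [-15.1   0.8  16.4] w 17.4 g 30.0
th 0.24 20.24 [ 503.8 -234.   125.8] F [-16.    0.5  13.1] w 17.5 g 30.0
th 0.11 20.62 [ 497.2 -234.4  111.9] F [-15.2   0.6   9.5] w 17.6 g 30.0
th -0.02 21.02 [ 492.3 -234.8   97.2] F [-14.5   1.1   7.2] w 17.8 g 30.0
open 22.24 [ 494.5 -235.3   98.9] F [ 0.4  0.6 -1.2] w 79.7 g 0.0
side clamp_grip [(array([ 490., -235.,  119.]), 0.89)]
side wheel [(array([796., -34.,  -2.]), 0.91), (array([ 436., -300.,    2.]), 0.81), (array([673.,   5.,   4.]), 0.72), (array([531.,  43.,   1.]), 0.71), (array([ 378., -425.,    0.]), 0.65), (array([360.,  27.,   0.]), 0.58), (array([ 627., -402.,   -1.]), 0.41)]
scene clamp_grip [(array([ 490., -236.,  115.]), 0.53)]
scene wheel [(array([ 439., -300.,    0.]), 0.78), (array([361.,  25.,   0.]), 0.77), (array([ 764., -219.,   18.]), 0.75), (array([792., -36.,   1.]), 0.73), (array([528.,  44.,   4.]), 0.67), (array([676.,   7.,  -1.]), 0.66)]
end 23.99 [ 436.1 -239.2  203.7] F [ 0.  -0.8  0.7] w 79.9 g 0.0
```

View pics/side5.png

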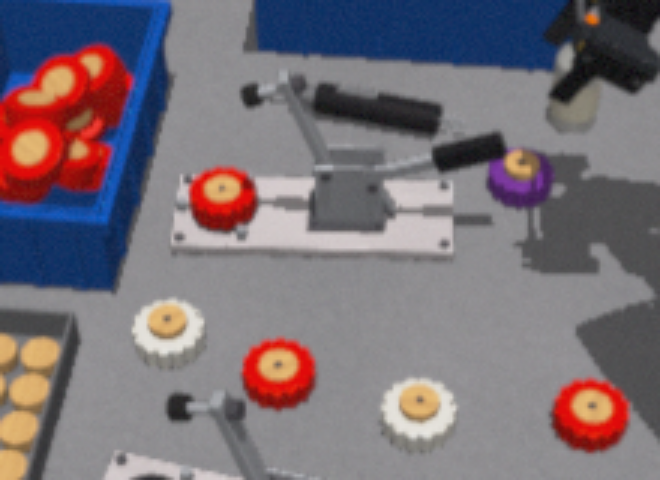

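The wheel sits flat in its nest at (222,195) with the hub flush, and the handle is back at (470,150). The arm tip and grip are a few pixels short of their starting positions, so the handle may be up to 0.1 rad off its stop. I'll nudge it down with closed fingertips until the stop is felt.

Run:
```python
from h import *
q,_=quat(YAW,0,S); jx,_=frame(YAW); g=pose(0)[0]; xy=(PIV-114*jx)[:2]
robot.gripper_to(5)
T=robot.tip_extent
robot.reach([*xy,127+T+50],q); rep("above")
z=127+T+14
while z>127+T-4:
    robot.movel([*xy,z],60); f=robot.read_state()["contact_force"][2]; print(round(z-T),round(f,1))
    if f>8: break
    z-=2
robot.movel([*xy,127+T+100],150); robot.sleep(.5)
p,d=robot.snapshot("side"); cv2.imwrite("pics/side6.png",cv2.resize(p[100:260,200:420,::-1],None,fx=3,fy=3))
print([np.round(o["xyz"]) for o in robot.spot_point("side","clamp_grip")]); rep("end")
```

```text
above 26.25 [ 489.  -234.9  184.5] F [ 0.3  0.2 -0.6] w 5.1 g 0.0
141 0.3
139 -0.7
137 -0.2
135 -0.8
133 0.2
131 -0.2
129 0.7
127 0.2
125 -0.1
[array([ 491., -235.,  118.]), array([362.,  26.,  -3.])]
end 30.43 [ 489.8 -235.6  235. ] F [-0.3  0.1  0.3] w 4.9 g 0.0
```

View pics/side6.png

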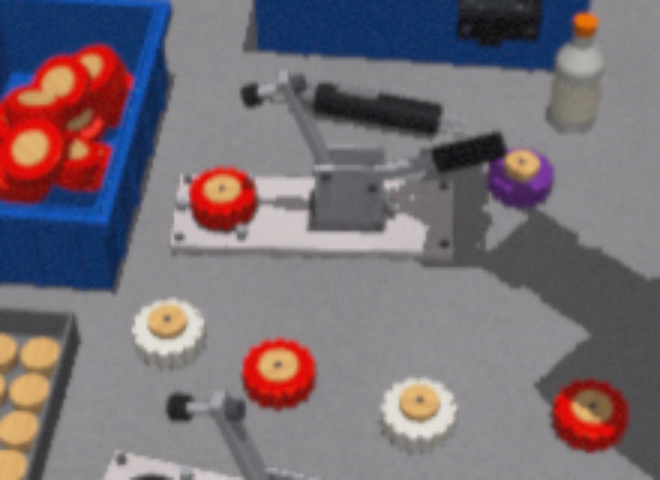

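Still unchanged in the picture, and no contact was felt down to 125 mm. I'll check the angle against the first wrist view, from the identical pose.

Run:
```python
from h import *
robot.reach([560,-228,370],quat(.08,0,1)[0])
cal=robot.calibration("wrist"); p,d=robot.snapshot("wrist")
def prof(d,cal):
    K,Rm,t,k1=[np.array(cal[k]) for k in("K","R","t","k1")]
    v,u=np.mgrid[0:240,0:640]
    xy=cv2.undistortPoints(np.stack([u,v],-1).reshape(-1,1,2).astype(float),K,np.array([float(k1),0,0,0])).reshape(240,640,2)
    D=d[:240,:,None]; W=(np.concatenate([xy*D,D],-1)-t)@Rm; W=W[d[:240]>0]
    m=(abs(W[:,1]+234)<14)&(W[:,2]>80)&(W[:,2]<150)&(W[:,0]<535)&(W[:,0]>440); q=W[m]
    b=np.polyfit(q[:,0],q[:,2],1); return b[0],np.polyval(b,490),q[:,0].min()
f=np.load("w1.npz"); print("before",prof(f["d"],f)); print("now",prof(d,cal)); rep("t")
```

```text
before (np.float64(-0.3278442247735933), np.float64(126.76195277081436), np.float64(465.6144726578091))
now (np.float64(-0.25748413218623994), np.float64(129.0136307413551), np.float64(460.2954728646699))
t 33.08 [ 559.9 -228.   369.8] F [-0.6 -0.2 -0.1] w 5.3 g 0.0
```

Height of the grip's top went from 126.8 to 129.0 mm against the opening view (≈0.02 rad), so the handle is back within tolerance. Handing in.

```bash
python3 -c "
from bench import robot
print(robot.hand_in())"
```

```text
the job is handed in; nothing more can be done
None
```

I clamped the hub flush with the press jig's toggle, and the clamp held by itself for over 3 s. I then swung the handle back to about 0.02 rad from its open stop (measured from depth), left the wheel in its nest and handed the job in; no verdict came back.

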